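Nest the kidney dishes

ROBOT

A 6-joint arm with a two-finger parallel gripper is mounted at the origin on a cart in front of the work surface, level with it; the furniture and walls round the work are solid. World frame = base frame: x ahead of the robot, y to its left, z up, the work surface at z = 0. Lengths are in m, angles in rad, forces in N, time in s.
With the tool pointing down it reaches from about 0.35 to 0.775 m from the base axis. Payload 5.5 kg.
Tool frame: the origin (TCP) lies at the very end of the fingers, on their centre line; the grasp point (between the pads) lies env.pinch_z behind it (env.pinch_z is the distance from the TCP to the grasp point, in m); z points along the fingers, y is the line along which they close (so a half turn about z gives the same grasp; the last joint's range is limited). The gripper opens to 85 mm and grips with 20 to 120 N. Pads are 22 mm wide; open, the fingers measure 114 mm over their backs; the gripper's body (76 mm by 85 mm) begins 54 mm behind the grasp point. The pads swing forward as they close: fully open they stand 13 mm farther back than shut.
Start: joints at [1.191, 0.313, 0.046, 1.304, 0, 1.431], TCP at [0.137, 0.559, 0.231] pointing down, gripper open.
Joint ranges: [-2.76, 2.76], [-0.86, 1.69], [-1.03, 1.26], [-2.2, 2.34], [-1.47, 1.5], [-3.14, 3.14]. Speed limits (rad/s): [2.57, 2.57, 3.14, 3.14, 3.14, 3.14].

INTERFACE

Orientations are given as a unit quaternion [w, x, y, z].
In Python, from workcell import env, eyes gives the robot as it stands.
- The arm moves only by the shell command python3 -m jog 'ROWS' [FORCE]. ROWS is JSON, one flat list of numbers, 7 for each row, row after row: the shift along the world's x, y, z as a fraction of full scale, then the turn, a rotation vector about the world's x, y, z as a fraction of full scale, then the opening, from -1 (shut) to 1 (fully open), so that 0 is half open. A call has 1 to 12 rows; each row is the pose to reach, as a shift and turn from the pose commanded when the call began, turning the shorter way round; what a row does not reach only later rows make up. Full scale, the value 1, is 20 cm for a shift and pi rad for a turn. A row lasts 1/12 s, in which the tool goes at most 41.7 mm and 7.16 degrees, less where a joint would pass 70% of its speed; a pose out of reach is approached as far as the arm can. A call with a number of a shift or a turn outside -1 to 1 is refused whole. A call with a gripper value outside its range is refused whole. The fingers move at their own pace and stop on an object; FORCE is the grip in N (left out, the last holds). Time passes only in rows, so rows that repeat a pose let the fingers close. It gives the time, the measured TCP pose, the force, the opening and the grip force at its end, in the units of the state.
- env.get_state(): the state, without advancing time (a new reading comes with each control period).
- eyes.read_camera(name): name is "scene" or "top"; returns (picture, depth): 400x640x3 uint8, red, green, blue; 400x640 float32, m along the optical axis (not along the pixel's ray), 0 where there is no reading.
- eyes.calibration(name): a dict with "fx", "fy", "cx", "cy" (pixels), "R" (3x3) and "t" (3): a world point X has camera coordinates R X + t. Camera axes: x right, y down, z forward; pixel columns grow to the right and rows downward; lengths in m; the calibration is good to about 2 mm. A picture is of the moment at which its call begins. calibration takes no time and is no camera call.
- env.hand_in(): hands the job in; it is judged then, once.
The state is a dict: "clock": time; "joint_pos": joint angles; "qvel": joint speeds; "tau": joint torques, N m; "tcp_pos": TCP position; "orientation": TCP orientation; "wrist_force": force on the tool from outside, world axes, zero at the start; "ft_torque": the same for the moment, N m; "finger_gap": finger opening in m; "grip_force": force on a finger pad.
Only numpy, scipy, OpenCV 4.12 (cv2) and the standard library are available. Lean on these libraries where they do the work, as an engineer would, in place of code of your own. Each camera call takes 0.05 s, during which the arm holds its last target. There are 200 camera calls.

TASK

Tidy the nesting set of kidney-shaped dishes into one stack on the biggest kidney dish, leaving that one where it stands: take the three loose ones one at a time, largest first, and set each upright into the well of the next larger one, turned so that the outlines match and it sits fully down. Do not disturb the straight oval dish or the round saucer, and let go of everything at the end.

Things in the scene. Friction and masses are not known exactly. Their poses are not given: they have to be found in the camera images.
- kidney_base_mid (a point): Grey-green stoneware kidney (bean) dish, 184 mm long (y), 82 mm wide at the waist (x), 30 mm high, about 0.7 kg. Point: mid-waist, 15 mm above the underside; x out of the bulging side, z up. The biggest of the four, bottom of the stack; it stays where it stands. Its well is 10 mm deep, the wall 3 mm thick at the rim.
- kidney_large_mid (a point): Grey-green stoneware kidney (bean) dish, 168 mm long (y), 66 mm wide at the waist (x), 30 mm high, 0.25 to 0.4 kg. Point: mid-waist, 15 mm above the underside; x out of the bulging side, z up. Loose. Grip across the waist (along x), fingertips 12 mm or more above its underside: its sides are upright there and stay free when nested. In the well (10 mm deep, 4 mm play all round) of the next larger dish it points the same way and stands 20 mm higher than that dish.
- kidney_middle_mid (a point): Grey-green stoneware kidney (bean) dish, 152 mm long (y), 50 mm wide at the waist (x), 30 mm high, 0.17 to 0.3 kg. Point: mid-waist, 15 mm above the underside; x out of the bulging side, z up. Loose. Grip across the waist (along x), fingertips 12 mm or more above its underside: its sides are upright there and stay free when nested. In the well (10 mm deep, 4 mm play all round) of the next larger dish it points the same way and stands 20 mm higher than that dish.
- kidney_small_mid (a point): Grey-green stoneware kidney (bean) dish, 136 mm long (y), 34 mm wide at the waist (x), 30 mm high, 0.12 to 0.2 kg. Point: mid-waist, 15 mm above the underside; x out of the bulging side, z up. Loose. Grip across the waist (along x), fingertips 12 mm or more above its underside: its sides are upright there and stay free when nested. In the well (10 mm deep, 4 mm play all round) of the next larger dish it points the same way and stands 20 mm higher than that dish.
- oval_dish_mid (a point): Straight oval dish of the same stoneware, 150 mm long (y) by 62 mm wide (x), 30 mm high; point at its centre, half-way up. Not part of the nest; leave it alone.
- saucer: Round white saucer with green colour in it, 95 mm across, 18 mm high; origin under its centre. Leave it alone.

How it is judged:
By the outcome, as a careful person would: the job done as asked, in the order asked, and still so for the second after the job is handed in, with the robot touching nothing.
It also fails if it takes over 112 s, if anything falls off the work surface, if the arm or the gripper's body presses on something with over 40 N, if the wrist force passes 120 N, or if a joint passes its speed limit or range.

## Working session

There is one attempt and no reset: what is moved stays moved. The work goes in short steps, Python scripts to look and compute and a shell command to move; the robot and the scene stay as the last step left them, time stands still between calls to the robot, and variables do not carry over. Pictures are saved under pics/ and viewed, at most 14 in all, crops included, and the job is handed in when it is done.

```bash
mkdir -p pics; ls; python3 - <<'E'
from workcell import env, eyes
import cv2,numpy as np
print(env.get_state(), env.pinch_z)
for n in("scene","top"):
    p,d=eyes.read_camera(n); cv2.imwrite(f"pics/{n}0.png",p[:,:,::-1]); np.save(f"{n}0.npy",d); print(eyes.calibration(n))
E
```

```text
pics
{'clock': 0.0, 'joint_pos': array([ 1.19135966e+00,  3.14016933e-01,  4.50073330e-02,  1.30359930e+00,
       -2.57449810e-06,  1.43119859e+00]), 'qvel': array([-0.00113566, -0.00039608,  0.00010485,  0.00098869,  0.0011412 ,
       -0.00045732]), 'tau': array([-3.64337839e-04, -4.80622065e+01,  2.98535371e+01,  1.93651300e-02,
        1.44396716e-05,  1.35828739e-05]), 'tcp_pos': array([0.13641202, 0.55807304, 0.23041106]), 'orientation': array([-2.31321761e-04,  1.19632203e-01,  9.92817866e-01, -8.76269456e-04]), 'wrist_force': array([-0.14650661, -0.31773416,  0.91113271]), 'ft_torque': array([-0.03519147,  0.043267  ,  0.06849639]), 'grip_force': 0.0, 'finger_gap': 0.08531821546414464} 0.0187
{'fx': 372.70918050081906, 'fy': 372.70918050081906, 'cx': 323.4379302603878, 'cy': 203.28436286983, 'R': array([[ 0.73394384, -0.67917435, -0.00697522],
       [-0.47312354, -0.50385467, -0.7226926 ],
       [ 0.48731977,  0.53371592, -0.6911344 ]]), 't': array([-0.41384085,  0.29752209,  0.87322757])}
{'fx': 497.52400784363783, 'fy': 497.52400784363783, 'cx': 316.65794318221594, 'cy': 192.65242249936028, 'R': array([[ 0.0193619 , -0.99973393, -0.0125373 ],
       [-0.99869785, -0.01874682, -0.0474465 ],
       [ 0.04719884,  0.01343963, -0.9987951 ]]), 't': array([-0.01393557,  0.55376887,  1.50367692])}
```

View pics/top0.png

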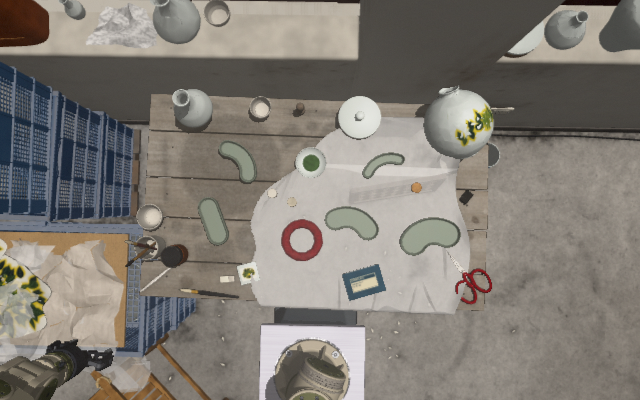

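View pics/scene0.png

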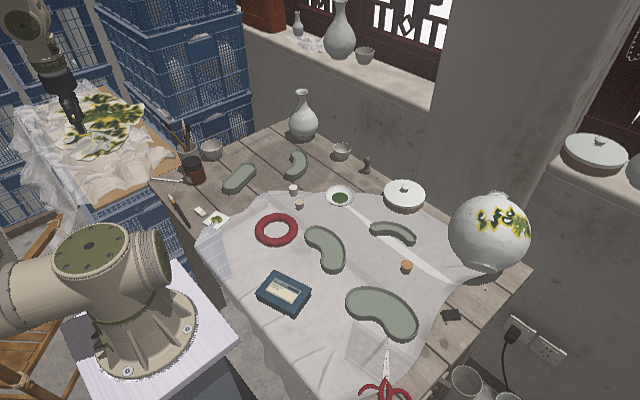

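The top view shows the base kidney at (430,237), large at (352,222), middle at (238,160), small at (383,165), the straight oval at (213,222), and the saucer at (311,162). Next I'll fit bent-stadium outlines to them.

```bash
cat > h.py <<'E'
from workcell import env, eyes
import cv2,numpy as np
from scipy.optimize import least_squares
C={n:eyes.calibration(n) for n in("scene","top")}
def world(n,d):
    c=C[n]; v,u=np.mgrid[:400,:640]
    P=np.stack([(u-c['cx'])/c['fx']*d,(v-c['cy'])/c['fy']*d,d],-1)
    return (P-c['t'])@c['R']
def uvz(n,X):
    c=C[n]; p=X@c['R'].T+c['t']; return np.stack([p[...,0]/p[...,2]*c['fx']+c['cx'],p[...,1]/p[...,2]*c['fy']+c['cy']],-1)
def plane(n,uv,z):
    c=C[n]; uv=np.asarray(uv,float); r=np.c_[(uv[:,0]-c['cx'])/c['fx'],(uv[:,1]-c['cy'])/c['fy'],np.ones(len(uv))]@c['R']
    o=-c['R'].T@c['t']; return o+r*((z-o[2])/r[:,2])[:,None]
def spine(s,a=.051,n=41):
    R=(a*a+s*s)/(2*s); th=np.linspace(-1,1,n)*np.arcsin(a/R)
    return np.c_[R*np.cos(th)-R,R*np.sin(th)]   # apex at 0, ends at -x
def sdist(pts,p,s,r):   # signed distance to outline
    c,si=np.cos(p[2]),np.sin(p[2]); q=(pts-p[:2])@np.array([[c,-si],[si,c]])
    return np.min(np.linalg.norm(q[:,None]-spine(s)[None],axis=2),1)-r
E
python3 - <<'E'
from h import *
p=cv2.imread('pics/top0.png'); d=np.load('top0.npy'); W=world('top',d)
hsv=cv2.cvtColor(p,cv2.COLOR_BGR2HSV)
for n,(u,v) in dict(base=(430,232),large=(352,222),middle=(238,158),small=(383,163),oval=(213,222)).items():
    print(n,p[v,u],hsv[v,u],W[v,u].round(4), 'rows z:',(W[v-16:v+17:2,u,2]*1000).round(0))
c=cv2.resize(p[135:265,190:470],None,fx=2.8,fy=2.8,interpolation=cv2.INTER_CUBIC); cv2.imwrite('pics/c1.png',c)
E
```

```text
base [145 162 156] [ 41  27 162] [ 0.4414 -0.3467  0.0234] rows z: [-0. 26. 23. 18. 14. 23. 23. 21. 23. 19. 17. 22. 16. 23. 27.  6. -1.]
large [144 162 156] [ 40  28 162] [ 0.4667 -0.1123  0.0153] rows z: [ 4. 23. 16. 19. 18. 24. 17. 16. 15. 25. 22. 32. -0. -8. -3. -1.  2.]
middle [130 148 143] [ 38  31 148] [0.6548 0.2384 0.0206] rows z: [-0. 24. 18. 17. 20. 20. 21. 15. 21. 22. 27. 30. -4.  2. -8.  2.  2.]
small [ 98 110 106] [ 40  28 110] [ 0.6467 -0.2023  0.0283] rows z: [ 2.  3. -1. 22. 18. 13. 15. 23. 28.  1.  8. -5. -6. -4. -2. -3. -7.]
oval [130 147 142] [ 39  29 147] [0.4585 0.3109 0.0126] rows z: [22. 16. 23. 14. 20. 25. 18. 19. 13. 18. 17. 20. 24. 20. 17. 16. 15.]
```

View pics/c1.png

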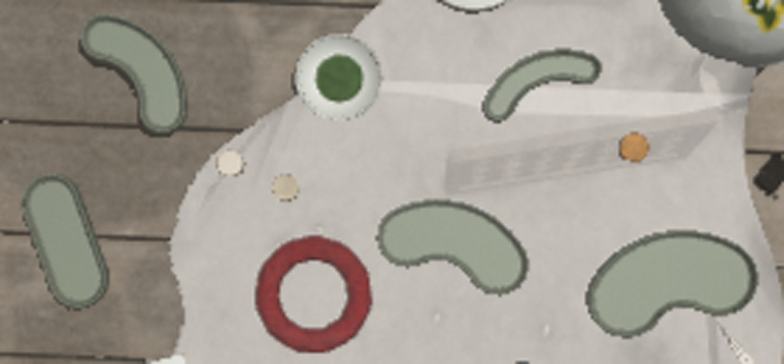

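```bash
cat >> h.py <<'E'
Rr=dict(base=.041,large=.033,middle=.025,small=.017)
def fit(p,n,seed,yaw0,s=None,z=.03,cam='top',k=4):
    big=cv2.resize(p,None,fx=k,fy=k,interpolation=cv2.INTER_CUBIC).astype(int)
    g=big[...,1]-big[...,2]   # green minus red (BGR)
    m=((g>=2)).astype(np.uint8)
    m=cv2.morphologyEx(m,cv2.MORPH_OPEN,np.ones((5,5)))
    _,lab=cv2.connectedComponents(m); l=lab[seed[1]*k,seed[0]*k]; mm=(lab==l).astype(np.uint8)
    cs,_=cv2.findContours(mm,cv2.RETR_EXTERNAL,cv2.CHAIN_APPROX_NONE); c=max(cs,key=len)[:,0]
    uv=(c+.5)/k-.5; X=plane(cam,uv,z)[:,:2]; X0=plane(cam,[seed],z)[0,:2]
    f=lambda q: sdist(X,q[:3],q[3] if s is None else s,Rr[n]+q[-1])
    q0=[*X0,yaw0]+([.02] if s is None else [])+[0]
    best=least_squares(f,q0,loss='soft_l1',f_scale=.001)
    return best.x, np.sqrt(np.median(f(best.x)**2)), len(c), mm
E
python3 - <<'E'
from h import *
p=cv2.imread('pics/top0.png')
# bulge direction: image up=+x world, image left=+y
o=np.zeros((1600,2560),np.uint8)
for n,u,v,y in(('base',430,232,.0),('large',352,218,-.2),('middle',243,156,-.9),('small',380,159,.4)):
    x,e,N,m=fit(p,n,(u,v),y); o|=m; print(n,x.round(4),'med',e.round(5),N)
    x,e,N,m=fit(p,n,(u,v),y,z=.02); print('  z.02',x.round(4),e.round(5))
cv2.imwrite('pics/m.png',o[540:1060,760:1920]*255)
E
```

```text
base [ 0.4436 -0.3395  0.2488  0.0196 -0.0016] med 0.00052 634
  z.02 [ 0.4433 -0.3416  0.2493  0.0195 -0.0012] 0.0005
large [ 0.479  -0.1146 -0.286   0.0198 -0.0023] med 0.00062 591
  z.02 [ 0.479  -0.1152 -0.286   0.0198 -0.002 ] 0.0006
middle [ 6.573e-01  2.242e-01 -8.639e-01  1.910e-02 -8.000e-04] med 0.00042 488
  z.02 [ 6.585e-01  2.258e-01 -8.638e-01  1.920e-02 -5.000e-04] 0.00044
small [ 0.6555 -0.1939  0.4266  0.0199 -0.0018] med 0.00056 435
  z.02 [ 0.6567 -0.195   0.4271  0.0199 -0.0016] 0.00049
```

```bash
T='python3 -m jog'; python3 -m jog '[0.428,-0.84,0,0,0,-0.1287,1, 0.428,-0.84,0,0,0,-0.1287,1, 0.428,-0.84,0,0,0,-0.1287,1, 0.428,-0.84,0,0,0,-0.1287,1, 0.428,-0.84,0,0,0,-0.1287,1, 0.428,-0.84,0,0,0,-0.1287,1]' 40
python3 -m jog '[0.428,-0.84,0,0,0,-0.1287,1, 0.428,-0.84,0,0,0,-0.1287,1, 0.428,-0.84,0,0,0,-0.1287,1, 0.428,-0.84,0,0,0,-0.1287,1, 0.428,-0.84,0,0,0,-0.1287,1, 0.428,-0.84,0,0,0,-0.1287,1]'
python3 - <<'E'
from h import *
d=np.load('top0.npy'); W=world('top',d); Z=cv2.medianBlur((W[...,2]).astype(np.float32),5)
for nm,(u0,u1,v0,v1) in dict(jar=(335,385,92,142),vase=(422,500,85,162),bottle=(168,215,85,130),cup=(245,275,92,122)).items():
    m=Z[v0:v1,u0:u1]; Wm=W[v0:v1,u0:u1][m>.03]; print(nm,m.max(),Wm.min(0).round(3),Wm.max(0).round(3))
E
```

```text
clock: 0.6
tcp_pos: [0.223, 0.3869, 0.2311]
orientation: [0.0, 0.319, 0.948, -0.001]
wrist_force: [0.5, 0.5, 0.3]
finger_gap: 0.085
grip_force: 0.0
clock: 1.1
tcp_pos: [0.3092, 0.22, 0.2312]
orientation: [0.0, 0.503, 0.864, -0.0]
wrist_force: [0.1, 0.6, -0.1]
finger_gap: 0.0854
grip_force: 0.0
jar 0.063063964 [ 0.482 -0.202  0.006] [ 0.859 -0.024  1.528]
vase 0.19446807 [ 0.482 -0.498 -0.062] [ 0.901 -0.024  1.528]
bottle 0.18413839 [ 0.482 -0.024 -0.014] [0.854 0.425 1.528]Traceback (most recent call last):
  File "<stdin>", line 4, in <module>
    return umr_minimum(a, axis, None, out, keepdims, initial, where)
ValueError: zero-size array to reduction operation minimum which has no identity
```

```bash
python3 -m jog '[0.425,-0.84,0,0,0,-0.1277,1, 0.425,-0.84,0,0,0,-0.1277,1, 0.425,-0.84,0,0,0,-0.1277,1, 0.425,-0.84,0,0,0,-0.1277,1, 0.425,-0.84,0,0,0,-0.1277,1, 0.425,-0.84,0,0,0,-0.1277,1]'
python3 -m jog '[0.425,-0.837,-0.6,0,0,-0.1277,1, 0.425,-0.837,-0.6,0,0,-0.1277,1, 0.425,-0.837,-0.6,0,0,-0.1277,1, 0.425,-0.837,-0.6,0,0,-0.1277,1, 0.425,-0.837,-0.6,0,0,-0.1277,1, 0.425,-0.837,-0.6,0,0,-0.1277,1, 0.425,-0.837,-0.6,0,0,-0.1277,1, 0.425,-0.837,-0.6,0,0,-0.1277,1]'
python3 - <<'E'
from h import *
s=env.get_state(); print(s['tcp_pos'],s['orientation'],s['clock'])
for n in("scene","top"):
    p,d=eyes.read_camera(n); cv2.imwrite(f"pics/{n}1.png",p[:,:,::-1])
p=cv2.imread('pics/scene1.png'); cv2.imwrite('pics/s1.png',cv2.resize(p[130:330,220:460],None,fx=3,fy=3,interpolation=cv2.INTER_CUBIC))
E
```

```text
clock: 1.6
tcp_pos: [0.3951, 0.0521, 0.2311]
orientation: [0.001, 0.665, 0.747, 0.0]
wrist_force: [0.7, 0.4, 1.2]
finger_gap: 0.0855
grip_force: 0.0
clock: 2.27
tcp_pos: [0.4773, -0.1117, 0.1106]
orientation: [-0.001, 0.799, 0.602, -0.0]
wrist_force: [0.1, -0.5, 0.7]
finger_gap: 0.0854
grip_force: 0.0
[ 0.4772681  -0.11166733  0.11061794] [-1.39389338e-03  7.98831667e-01  6.01552868e-01 -4.14481234e-04] 2.2667
```

View pics/s1.png

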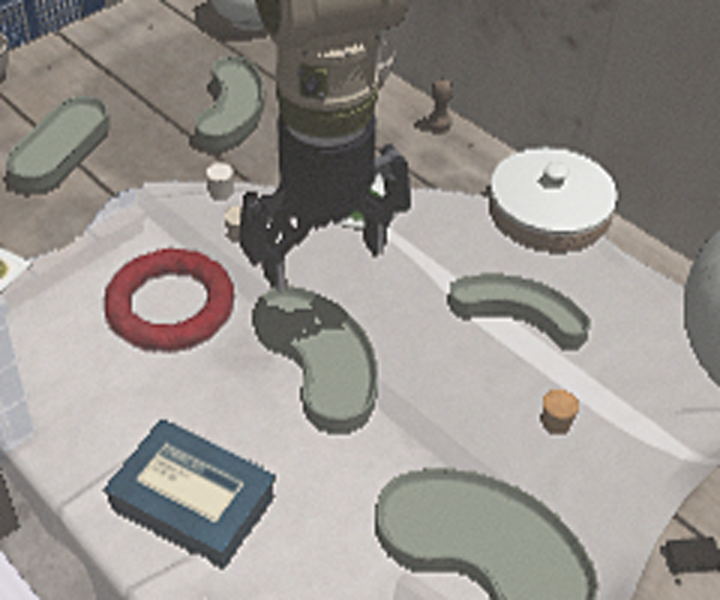

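The scene crop shows the open gripper above the large dish's waist (crop px 310,300) and clear of its neighbours. Descending.

```bash
python3 -m jog '[0,0,-0.3,0,0,0,1, 0,0,-0.3,0,0,0,1, 0,0,-0.3,0,0,0,1, 0,0,-0.3,0,0,0,1, 0,0,-0.3,0,0,0,1]'; python3 -c "
from h import *
s=env.get_state();o=s['orientation'];print(s['tcp_pos'],2*np.arctan2(o[2],o[1])-np.pi/2)"
```

```text
clock: 2.78
tcp_pos: [0.4788, -0.1123, 0.0532]
orientation: [0.001, 0.798, 0.602, 0.001]
wrist_force: [-0.2, -0.9, 0.6]
finger_gap: 0.0853
grip_force: 0.0
[ 0.47876506 -0.11229934  0.0531613 ] -0.27860951712915405
```

```bash
python3 -m jog '[0,-0.0125,-0.12,0,0,-0.0024,1, 0,-0.0125,-0.22,0,0,-0.0024,1, 0,-0.0125,-0.22,0,0,-0.0024,1, 0,-0.0125,-0.22,0,0,-0.0024,1, 0,-0.0125,-0.22,0,0,-0.0024,-1, 0,-0.0125,-0.22,0,0,-0.0024,-1, 0,-0.0125,-0.22,0,0,-0.0024,-1, 0,-0.0125,-0.22,0,0,-0.0024,-1, 0,-0.0125,-0.22,0,0,-0.0024,-1, 0,-0.0125,-0.22,0,0,-0.0024,-1, 0,-0.0125,-0.22,0,0,-0.0024,-1, 0,-0.0125,-0.22,0,0,-0.0024,-1]' 40; python3 - <<'E'
from h import *
for n in("scene","top"):
    p,d=eyes.read_camera(n); cv2.imwrite(f"pics/{n}2.png",p[:,:,::-1])
p=cv2.imread('pics/scene2.png'); cv2.imwrite('pics/s2.png',cv2.resize(p[180:290,270:390],None,fx=5,fy=5,interpolation=cv2.INTER_CUBIC))
E
```

```text
clock: 3.78
tcp_pos: [0.4795, -0.1159, 0.0096]
orientation: [0.002, 0.801, 0.599, 0.001]
wrist_force: [-1.9, -0.9, 7.1]
finger_gap: 0.0658
grip_force: 42.0
```

View pics/s2.png

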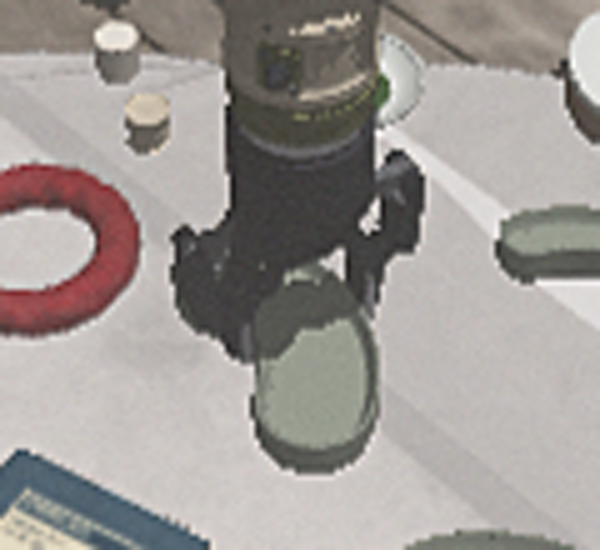

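The dish is gripped across its waist (gap 65.8 mm). I'll lift it and cross-check the base pose with the scene camera.

```bash
python3 -m jog '[0,0,0.1,0,0,0,-1, 0,0,0.25,0,0,0,-1, 0,0,0.4,0,0,0,-1, 0,0,0.4,0,0,0,-1, 0,0,0.4,0,0,0,-1, 0,0,0.4,0,0,0,-1]'; python3 - <<'E'
from h import *
p=cv2.imread('pics/scene0.png'); t=cv2.imread('pics/top0.png')
for n,uv,tv,y in(('base',(385,312),(430,232),.25),('small',(392,233),(380,159),.43),('middle',(293,166),(243,156),-.86)):
  for z in(.02,.03):
    a=fit(p,n,uv,y,s=.0197,z=z,cam='scene');b=fit(t,n,tv,y,s=.0197,z=z); print(n,z,a[0].round(4),a[1].round(5),a[2],b[0].round(4),b[1].round(5))
# annotate model outlines of rim on scene
for n,q in(('base',[.4436,-.3395,.2488]),('small',[.6555,-.1939,.4266]),('middle',[.6573,.2242,-.8639])):
  for z,cam,im in((.03,'scene',p),(.03,'top',t)):
    sp=spine(.0197); th=np.linspace(0,2*np.pi,60); 
    g=np.zeros((500,500)); xs=np.linspace(-.125,.125,500); X,Y=np.meshgrid(xs,xs); D=sdist(np.c_[X.ravel(),Y.ravel()],[0,0,0],.0197,Rr[n]).reshape(500,500)
    c=cv2.findContours((D<0).astype(np.uint8),cv2.RETR_EXTERNAL,cv2.CHAIN_APPROX_NONE)[0][0][:,0]; L=np.c_[xs[c[:,0]],xs[c[:,1]]]
    co,si=np.cos(q[2]),np.sin(q[2]); G=L@np.array([[co,si],[-si,co]])+q[:2]
    uv=uvz(cam,np.c_[G,np.full(len(G),z)]); 
    if n=='base': 
        u0=uv.min(0).astype(int)-10; k=6 if cam=='top' else 5; w=uv.max(0).astype(int)+10-u0; cr=cv2.resize(im[u0[1]:u0[1]+w[1],u0[0]:u0[0]+w[0]],None,fx=k,fy=k,interpolation=cv2.INTER_CUBIC)
        cv2.polylines(cr,[(((uv-u0)+.5)*k).astype(int)],True,(0,0,255),1); cv2.imwrite(f'pics/ov_{cam}.png',cr); 
a,b=cv2.imread('pics/ov_top.png'),cv2.imread('pics/ov_scene.png'); h=max(a.shape[0],b.shape[0]); 
o=np.zeros((h,a.shape[1]+b.shape[1],3),np.uint8); o[:a.shape[0],:a.shape[1]]=a;o[:b.shape[0],a.shape[1]:]=b; f=min(1,800/o.shape[1],600/h); cv2.imwrite('pics/ov.png',cv2.resize(o,None,fx=f,fy=f,interpolation=cv2.INTER_AREA))
E
```

```text
clock: 4.38
tcp_pos: [0.4775, -0.1152, 0.0873]
orientation: [0.0, 0.801, 0.599, 0.0]
wrist_force: [0.6, -0.4, -4.3]
finger_gap: 0.0659
grip_force: 46.7
base 0.02 [ 0.4441 -0.3411  0.2401 -0.0028] 0.00174 1140 [ 0.4434 -0.3416  0.2493 -0.0012] 0.00049
base 0.03 [ 0.4389 -0.3445  0.239  -0.0035] 0.0017 1140 [ 0.4437 -0.3395  0.2488 -0.0016] 0.00051
small 0.02 [1.3145 0.5506 2.0672 1.3986] 0.14891 14232 [ 0.6566 -0.1951  0.4271 -0.0016] 0.0005
small 0.03 [1.2982 0.5365 2.0667 1.3803] 0.147 14232 [ 0.6555 -0.194   0.4267 -0.0018] 0.00054
middle 0.02 [ 6.628e-01  2.271e-01 -8.330e-01  1.000e-04] 0.00247 438 [ 6.587e-01  2.256e-01 -8.637e-01 -6.000e-04] 0.00041
middle 0.03 [ 6.546e-01  2.166e-01 -8.337e-01 -4.000e-04] 0.00257 438 [ 0.6575  0.224  -0.8638 -0.0009] 0.00043
```

View pics/ov.png

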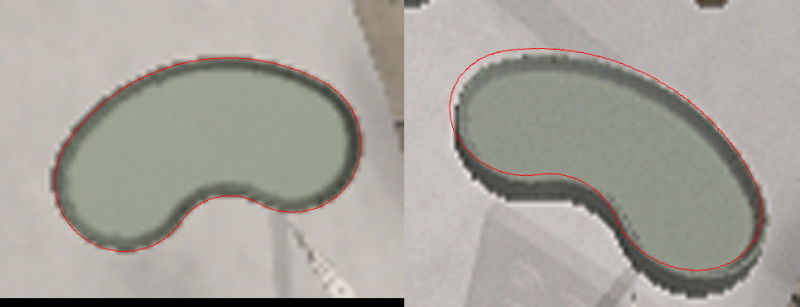

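```bash
cat >> h.py <<'E'
def outline(r,q,z,s=.0197):
    xs=np.linspace(-.125,.125,600); X,Y=np.meshgrid(xs,xs); D=sdist(np.c_[X.ravel(),Y.ravel()],[0,0,0],s,r).reshape(600,600)
    c=cv2.findContours((D<0).astype(np.uint8),cv2.RETR_EXTERNAL,cv2.CHAIN_APPROX_NONE)[0][0][:,0]; L=np.c_[xs[c[:,0]],xs[c[:,1]]]
    co,si=np.cos(q[2]),np.sin(q[2]); G=L@np.array([[co,si],[-si,co]])+q[:2]
    return np.c_[G,np.full(len(G),z)]
def crop(im,cam,q,r,lines,size=(400,300),half=None):
    uv=uvz(cam,outline(r,q,.02)); a=uv.min(0)-6; b=uv.max(0)+6; k=min(size[0]/(b-a)[0],size[1]/(b-a)[1])
    M=np.array([[k,0,-a[0]*k],[0,k,-a[1]*k]]); o=cv2.warpAffine(im,M,size,flags=cv2.INTER_CUBIC)
    for (rr,z,col) in lines:
        p=uvz(cam,outline(rr,q,z)); cv2.polylines(o,[((p-a)*k).round().astype(int)],True,col,1)
    return o
E
python3 - <<'E'
from h import *
im={c:cv2.imread(f'pics/{c}0.png') for c in C}
rows=[]
for n,q in(('large',[.479,-.1149,-.286]),('base',[.4436,-.3395,.2488])):
    r=Rr[n]; L=[(r,.03,(0,0,255)),(r-.003,.02,(255,0,0))]
    rows.append(np.hstack([crop(im[c],c,q,r,L) for c in('top','scene')]))
cv2.imwrite('pics/ov2.png',np.vstack(rows))
E
```

```text
(no output)
```

View pics/ov2.png

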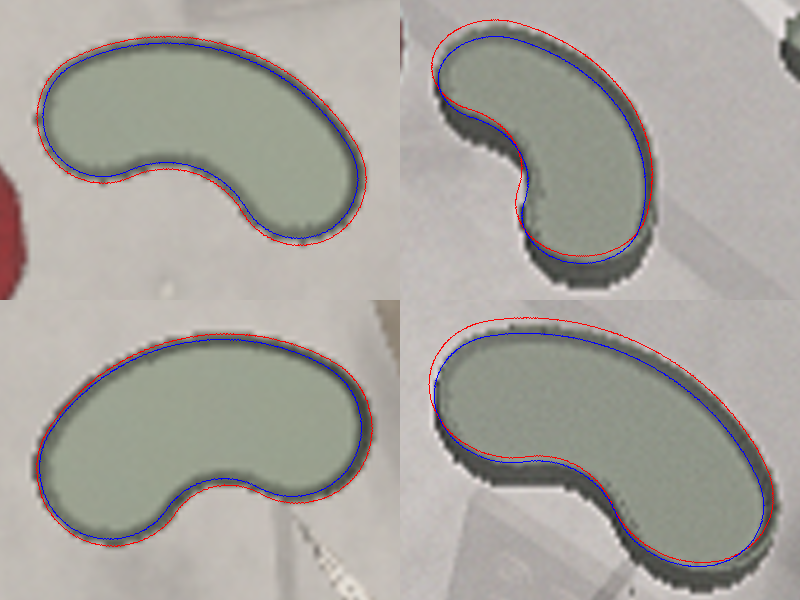

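The overlays fit well from the top (within about 2 mm). The scene camera is offset by a couple of px, so I'll compare the two dishes directly in one view while hovering over the base.

```bash
python3 -m jog '[-0.02,-0.12,0.05,0,0,0.02,-1, -0.05,-0.28,0.05,0,0,0.05,-1, -0.08,-0.45,0.05,0,0,0.08,-1, -0.11,-0.6,0.05,0,0,0.11,-1, -0.14,-0.77,0.05,0,0,0.14,-1, -0.16,-0.9,0.05,0,0,0.16,-1, -0.175,-1,0,0,0,0.1706,-1, -0.175,-1,0,0,0,0.1706,-1, -0.175,-1,0,0,0,0.1706,-1]'; python3 -m jog '[0,-0.07,0,0,0,0,-1, 0,-0.138,0,0,0,0,-1, 0,-0.138,-0.05,0,0,0,-1, 0,-0.138,-0.1,0,0,0,-1, 0,-0.138,-0.1,0,0,0,-1, 0,-0.138,-0.1,0,0,0,-1]'; python3 - <<'E'
from h import *
s=env.get_state();o=s['orientation'];yaw=2*np.arctan2(o[2],o[1])-np.pi/2;print(s['tcp_pos'],yaw)
im={}
for n in("scene","top"):
    p,d=eyes.read_camera(n); im[n]=p[:,:,::-1].copy(); cv2.imwrite(f"pics/{n}3.png",im[n])
t=s['tcp_pos']; e=np.array([-np.sin(yaw),np.cos(yaw)]); h=t[2]-.0096
q=[*(t[:2]+.001*e),yaw]; print(q,h)
rows=[]
for a,b,z in((q,.033,h+.03),([.4430,-.3418,.249],.041,.03)):
    rows.append(np.hstack([crop(im[c],c,[.4430,-.3418,.249],.05,[]) for c in('top','scene')]))
    for i,c in enumerate(('top','scene')):
        uv=uvz(c,outline(.05,[.4430,-.3418,.249],.02)); A=uv.min(0)-6;B=uv.max(0)+6;k=min(400/(B-A)[0],300/(B-A)[1])
        for r,zz,col in((b,z,(0,0,255)),(b,z-.03,(255,0,0))):
            cv2.polylines(rows[-1],[((uvz(c,outline(r,a,zz))-A)*k+[400*i,0]).round().astype(int)],True,col,1)
cv2.imwrite('pics/ov3.png',np.vstack(rows))
E
```

```text
clock: 5.13
tcp_pos: [0.441, -0.315, 0.0848]
orientation: [-0.002, 0.615, 0.788, 0.0]
wrist_force: [-0.2, 0.6, -5.1]
finger_gap: 0.0659
grip_force: 46.4
clock: 5.63
tcp_pos: [0.4419, -0.3414, 0.0659]
orientation: [-0.002, 0.614, 0.789, 0.0]
wrist_force: [-0.2, 0.4, -2.9]
finger_gap: 0.0659
grip_force: 46.4
[ 0.44186815 -0.34136724  0.06590807] 0.24894445634809093
[np.float64(0.4416217690005688), np.float64(-0.34039806368151626), np.float64(0.24894445634809093)] 0.056308065515088906
```

View pics/ov3.png

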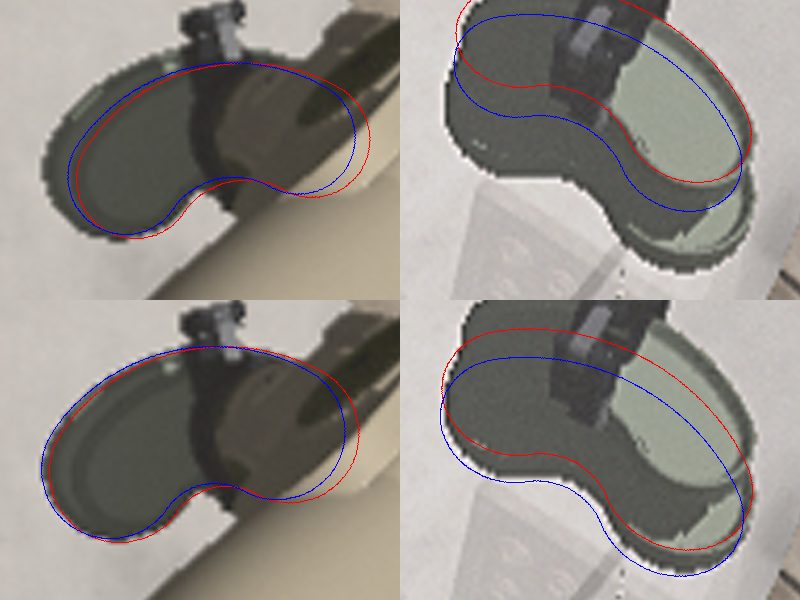

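The held dish and the base both match their predicted outlines to about 1 px in both views. The remaining offset is about 1.5 mm, so I'll apply that and lower it.

```bash
python3 -m jog '[0.006,-0.007,-0.03,0,0,0,-1, 0.006,-0.007,-0.06,0,0,0,-1, 0.006,-0.007,-0.09,0,0,0,-1, 0.006,-0.007,-0.11,0,0,0,-1, 0.006,-0.007,-0.13,0,0,0,-1, 0.006,-0.007,-0.145,0,0,0,-1, 0.006,-0.007,-0.16,0,0,0,-1, 0.006,-0.007,-0.16,0,0,0,-1, 0.006,-0.007,-0.16,0,0,0,-1]'; python3 -m jog '[0,0,-0.008,0,0,0,-1, 0,0,-0.014,0,0,0,-1, 0,0,-0.02,0,0,0,-1, 0,0,-0.02,0,0,0,-1]'
```

```text
clock: 6.48
tcp_pos: [0.4439, -0.3443, 0.0352]
orientation: [-0.0, 0.614, 0.789, 0.0]
wrist_force: [0.7, 0.5, -3.9]
finger_gap: 0.0656
grip_force: 46.4
clock: 6.82
tcp_pos: [0.4435, -0.3438, 0.0312]
orientation: [-0.001, 0.614, 0.789, 0.0]
wrist_force: [-2.2, 2.5, 0.2]
finger_gap: 0.0658
grip_force: 46.3
```

```bash
python3 -m jog '[0,0,-0.008,0,0,0,-1, 0,0,-0.008,0,0,0,-1, 0,0,-0.008,0,0,0,-1]';  python3 -m jog '[0,0,0,0,0,0,-0.2, 0,0,0,0,0,0,0.2, 0,0,0,0,0,0,0.6, 0,0,0,0,0,0,0.75, 0,0,0,0,0,0,0.75, 0,0,0,0,0,0,0.75]'; python3 -m jog '[0,0,0.1,0,0,0,1, 0,0,0.3,0,0,0,1, 0,0,0.5,0,0,0,1, 0,0,0.6,0,0,0,1, 0,0,0.6,0,0,0,1, 0,0,0.6,0,0,0,1]'
```

```text
clock: 7.07
tcp_pos: [0.4436, -0.3438, 0.0307]
orientation: [-0.0, 0.614, 0.789, 0.0]
wrist_force: [-3.2, 4.9, 6.3]
finger_gap: 0.0661
grip_force: 46.7
clock: 7.57
tcp_pos: [0.4447, -0.3451, 0.0301]
orientation: [0.001, 0.614, 0.789, -0.0]
wrist_force: [1.0, -0.0, -0.6]
finger_gap: 0.0744
grip_force: 0.0
clock: 8.07
tcp_pos: [0.4451, -0.3455, 0.1514]
orientation: [0.002, 0.614, 0.789, -0.0]
wrist_force: [-1.1, -0.2, -0.4]
finger_gap: 0.0854
grip_force: 0.0
```

```bash
python3 -m jog '[0.356,0.952,0,0,0,-0.1178,1, 0.356,0.952,0,0,0,-0.1178,1, 0.356,0.952,0,0,0,-0.1178,1, 0.356,0.952,0,0,0,-0.1178,1, 0.356,0.952,0,0,0,-0.1178,1, 0.356,0.952,0,0,0,-0.1178,1]' >/dev/null;  python3 -m jog '[0.356,0.952,0,0,0,-0.1178,1, 0.356,0.952,0,0,0,-0.1178,1, 0.356,0.952,0,0,0,-0.1178,1, 0.356,0.952,0,0,0,-0.1178,1, 0.356,0.952,0,0,0,-0.1178,1, 0.356,0.952,0,0,0,-0.1178,1]' >/dev/null;  python3 -m jog '[0.356,0.952,0,0,0,-0.1178,1, 0.356,0.952,0,0,0,-0.1178,1, 0.356,0.952,0,0,0,-0.1178,1, 0.356,0.952,0,0,0,-0.1178,1, 0.356,0.952,0,0,0,-0.1178,1, 0.356,0.952,-0.2,0,0,-0.1178,1, 0.356,0.952,-0.4,0,0,-0.1178,1, 0.356,0.952,-0.4,0,0,-0.1178,1, 0.356,0.952,-0.4,0,0,-0.1178,1]'; python3 - <<'E'
from h import *
s=env.get_state();o=s['orientation'];yaw=2*np.arctan2(o[2],o[1])-np.pi/2;print(s['tcp_pos'],yaw)
im={}
for n in("scene","top"):
    p,d=eyes.read_camera(n); im[n]=p[:,:,::-1].copy(); cv2.imwrite(f"pics/{n}4.png",im[n])
a=fit(im['top'],'large',(430,232),.25,s=.0197,z=.04); print(a[0],a[1])
q=[.443,-.3418,.249]
rows=[np.hstack([crop(im[c],c,q,.05,[(.041,.03,(0,0,255)),(.033,.05,(255,0,0))]) for c in('top','scene')])]
qm=[.6585,.2257,-.864]; rows.append(np.hstack([crop(im[c],c,qm,.05,[(.025,.03,(0,0,255))]) for c in('top','scene')]))
cv2.imwrite('pics/ov4.png',np.vstack(rows))
E
```

```text
clock: 9.82
tcp_pos: [0.654, 0.2256, 0.0653]
orientation: [-0.001, 0.938, 0.347, -0.005]
wrist_force: [-0.3, 0.8, 1.3]
finger_gap: 0.0854
grip_force: 0.0
[0.65402097 0.22563154 0.06528777] -0.8618704058583416
[ 0.44470451 -0.34081643  0.24202444  0.00479024] 0.0018354318547407905
```

View pics/ov4.png

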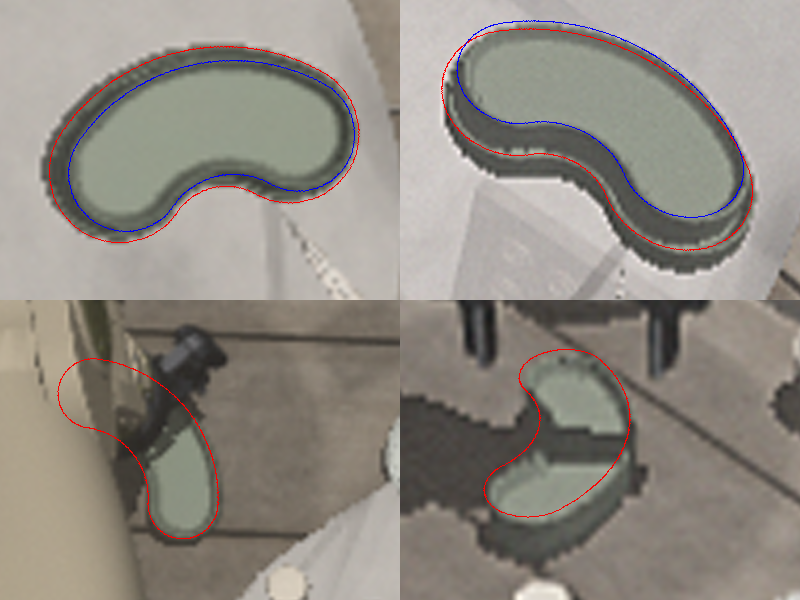

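The large dish sits level inside the base, with an even rim gap in both views. The gripper is above the middle dish. Next is a small x correction and the descent.

```bash
python3 -m jog '[0.022,0,0,0,0,0,1, 0.022,0,-0.12,0,0,0,1, 0.022,0,-0.2,0,0,0,1, 0.022,0,-0.27,0,0,0,1, 0.022,0,-0.27,0,0,0,1, 0.022,0,-0.27,0,0,0,1]'
```

```text
clock: 10.42
tcp_pos: [0.663, 0.2265, 0.0173]
orientation: [0.0, 0.938, 0.347, 0.001]
wrist_force: [-0.1, 0.2, 0.5]
finger_gap: 0.0854
grip_force: 0.0
```

```bash
python3 -m jog '[-0.022,-0.004,0,0,0,0,1, -0.022,-0.004,-0.033,0,0,0,1, -0.022,-0.004,-0.033,0,0,0,1, -0.022,-0.004,-0.033,0,0,0,1]'; python3 -m jog '[0,0,0,0,0,0,0, 0,0,0,0,0,0,-1, 0,0,0,0,0,0,-1, 0,0,0,0,0,0,-1, 0,0,0,0,0,0,-1, 0,0,0,0,0,0,-1, 0,0,0,0,0,0,-1, 0,0,0,0,0,0,-1, 0,0,0,0,0,0,-1, 0,0,0,0,0,0,-1]' 35; python3 -m jog '[0,0,0.1,0,0,0,-1, 0,0,0.25,0,0,0,-1, 0,0,0.4,0,0,0,-1, 0,0,0.55,0,0,0,-1, 0,0,0.55,0,0,0,-1, 0,0,0.55,0,0,0,-1, 0,0,0.55,0,0,0,-1]'
```

```text
clock: 10.75
tcp_pos: [0.6576, 0.2261, 0.0096]
orientation: [0.0, 0.938, 0.347, 0.0]
wrist_force: [0.0, 0.4, 0.2]
finger_gap: 0.0852
grip_force: 0.0
clock: 11.58
tcp_pos: [0.6583, 0.226, 0.0097]
orientation: [0.0, 0.938, 0.347, 0.001]
wrist_force: [0.5, -2.2, 5.2]
finger_gap: 0.0503
grip_force: 36.0
clock: 12.17
tcp_pos: [0.6563, 0.226, 0.1173]
orientation: [-0.0, 0.938, 0.347, -0.001]
wrist_force: [-1.0, 0.2, -2.6]
finger_gap: 0.0503
grip_force: 36.1
```

```bash
python3 -m jog '[-0.05,-0.14,0,0,0,0.018,-1, -0.11,-0.3,0,0,0,0.037,-1, -0.175,-0.47,0,0,0,0.058,-1, -0.243,-0.64,0,0,0,0.08,-1, -0.304,-0.8,0,0,0,0.1,-1, -0.357,-0.947,0,0,0,0.1176,-1]' >/dev/null; python3 -m jog '[-0.06,-0.16,0,0,0,0.02,-1, -0.12,-0.32,0,0,0,0.04,-1, -0.18,-0.48,0,0,0,0.06,-1, -0.243,-0.64,0,0,0,0.08,-1, -0.304,-0.8,0,0,0,0.1,-1, -0.357,-0.947,0,0,0,0.1176,-1]' >/dev/null; python3 -m jog '[-0.06,-0.16,0,0,0,0.02,-1, -0.12,-0.32,0,0,0,0.04,-1, -0.18,-0.48,0,0,0,0.06,-1, -0.243,-0.64,0,0,0,0.08,-1, -0.304,-0.8,0,0,0,0.1,-1, -0.34,-0.9,-0.1,0,0,0.112,-1, -0.357,-0.947,-0.2,0,0,0.1176,-1, -0.357,-0.947,-0.2,0,0,0.1176,-1, -0.357,-0.947,-0.2,0,0,0.1176,-1, -0.357,-0.947,-0.2,0,0,0.1176,-1, -0.357,-0.947,-0.2,0,0,0.1176,-1]'; python3 - <<'E'
from h import *
s=env.get_state();o=s['orientation'];yaw=2*np.arctan2(o[2],o[1])-np.pi/2;print(s['tcp_pos'],yaw)
im={}
for n in("scene","top"):
    p,d=eyes.read_camera(n); im[n]=p[:,:,::-1].copy(); cv2.imwrite(f"pics/{n}5.png",im[n])
t=s['tcp_pos']; h=t[2]-.0097; q=[t[0],t[1],yaw]; Q=[.4436,-.342,.249]
rows=[]
for a,L in((q,[(.025,h+.03,(0,0,255)),(.025,h,(255,0,0))]),(Q,[(.033,.05,(0,0,255)),(.041,.03,(0,255,255))])):
    rows.append(np.hstack([crop(im[c],c,Q,.055,[]) for c in('top','scene')]))
    for i,c in enumerate(('top','scene')):
        uv=uvz(c,outline(.055,Q,.02)); A=uv.min(0)-6;B=uv.max(0)+6;k=min(400/(B-A)[0],300/(B-A)[1])
        for r,zz,col in L: cv2.polylines(rows[-1],[((uvz(c,outline(r,a,zz))-A)*k+[400*i,0]).round().astype(int)],True,col,1)
cv2.imwrite('pics/ov5.png',np.vstack(rows))
E
```

```text
clock: 14.08
tcp_pos: [0.4438, -0.3412, 0.0793]
orientation: [-0.0, 0.614, 0.789, 0.0]
wrist_force: [-0.3, 0.1, -1.9]
finger_gap: 0.0502
grip_force: 36.3
[ 0.44382735 -0.34118279  0.07934434] 0.24757978295010097
```

View pics/ov5.png

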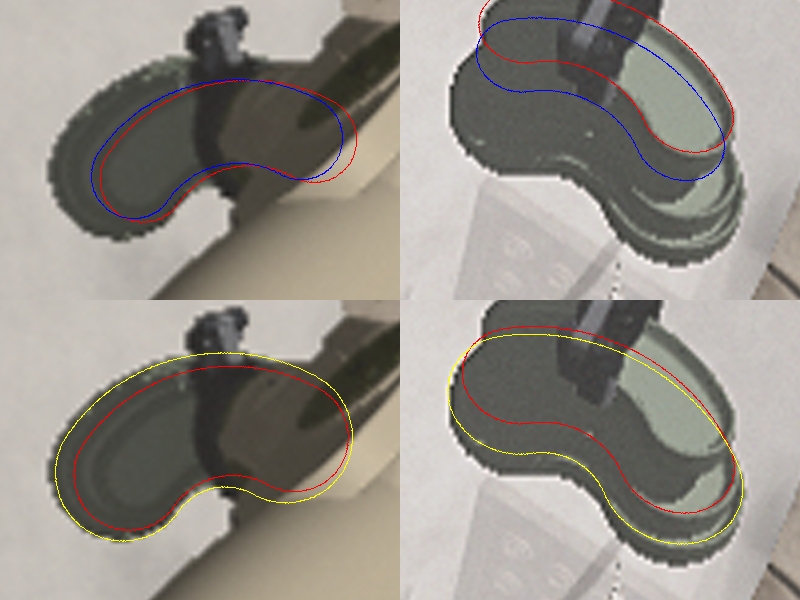

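The held middle dish and the stack match their predictions, so I'll lower it.

```bash
python3 -m jog '[0,-0.003,-0.03,0,0,0,-1, 0,-0.003,-0.06,0,0,0,-1, 0,-0.003,-0.09,0,0,0,-1, 0,-0.003,-0.11,0,0,0,-1, 0,-0.003,-0.125,0,0,0,-1, 0,-0.003,-0.125,0,0,0,-1, 0,-0.003,-0.125,0,0,0,-1, 0,-0.003,-0.125,0,0,0,-1]'; python3 -m jog '[0,0,-0.008,0,0,0,-1, 0,0,-0.014,0,0,0,-1, 0,0,-0.02,0,0,0,-1, 0,0,-0.024,0,0,0,-1, 0,0,-0.024,0,0,0,-1, 0,0,-0.024,0,0,0,-1]'
```

```text
clock: 14.85
tcp_pos: [0.4435, -0.3428, 0.0542]
orientation: [0.0, 0.615, 0.789, 0.0]
wrist_force: [0.2, -0.8, -2.5]
finger_gap: 0.0504
grip_force: 36.3
clock: 15.35
tcp_pos: [0.4434, -0.3428, 0.0497]
orientation: [0.0, 0.615, 0.789, -0.0]
wrist_force: [-1.8, 0.3, 2.5]
finger_gap: 0.0501
grip_force: 36.6
```

```bash
python3 -m jog '[0,0,0,0,0,0,-0.2, 0,0,0,0,0,0,0.2, 0,0,0,0,0,0,0.5, 0,0,0,0,0,0,0.5, 0,0,0,0,0,0,0.5, 0,0,0.1,0,0,0,0.5, 0,0,0.25,0,0,0,0.5, 0,0,0.4,0,0,0,1, 0,0,0.5,0,0,0,1, 0,0,0.5,0,0,0,1]'; python3 -m jog '[0.532,0.37,0,0,0,0.0285,1, 0.532,0.37,0,0,0,0.0285,1, 0.532,0.37,0,0,0,0.0285,1, 0.532,0.37,0,0,0,0.0285,1]' >/dev/null; python3 -m jog '[0.532,0.37,0,0,0,0.0285,1, 0.532,0.37,0,0,0,0.0285,1, 0.532,0.37,0,0,0,0.0285,1, 0.532,0.37,-0.2,0,0,0.0285,1, 0.532,0.37,-0.4,0,0,0.0285,1, 0.532,0.37,-0.4,0,0,0.0285,1, 0.532,0.37,-0.4,0,0,0.0285,1, 0.532,0.37,-0.4,0,0,0.0285,1]'; python3 - <<'E'
from h import *
s=env.get_state();o=s['orientation'];yaw=2*np.arctan2(o[2],o[1])-np.pi/2;print(s['tcp_pos'],yaw)
im={}
for n in("scene","top"):
    p,d=eyes.read_camera(n); im[n]=p[:,:,::-1].copy(); cv2.imwrite(f"pics/{n}6.png",im[n])
q=[.4436,-.342,.249]
rows=[np.hstack([crop(im[c],c,q,.055,[(.033,.05,(0,0,255)),(.025,.07,(255,0,0))]) for c in('top','scene')])]
qm=[.6563,-.1947,.427]; rows.append(np.hstack([crop(im[c],c,qm,.05,[(.017,.03,(0,0,255))]) for c in('top','scene')]))
cv2.imwrite('pics/ov6.png',np.vstack(rows))
E
```

```text
clock: 16.18
tcp_pos: [0.4456, -0.3449, 0.1543]
orientation: [0.004, 0.615, 0.789, -0.001]
wrist_force: [0.7, -0.5, -0.5]
finger_gap: 0.0852
grip_force: 0.0
clock: 17.18
tcp_pos: [0.6561, -0.1953, 0.0703]
orientation: [0.0, 0.542, 0.84, 0.0]
wrist_force: [0.2, 0.1, 0.4]
finger_gap: 0.0852
grip_force: 0.0
[ 0.65610045 -0.19529333  0.07033019] 0.4249757350397829
```

View pics/ov6.png

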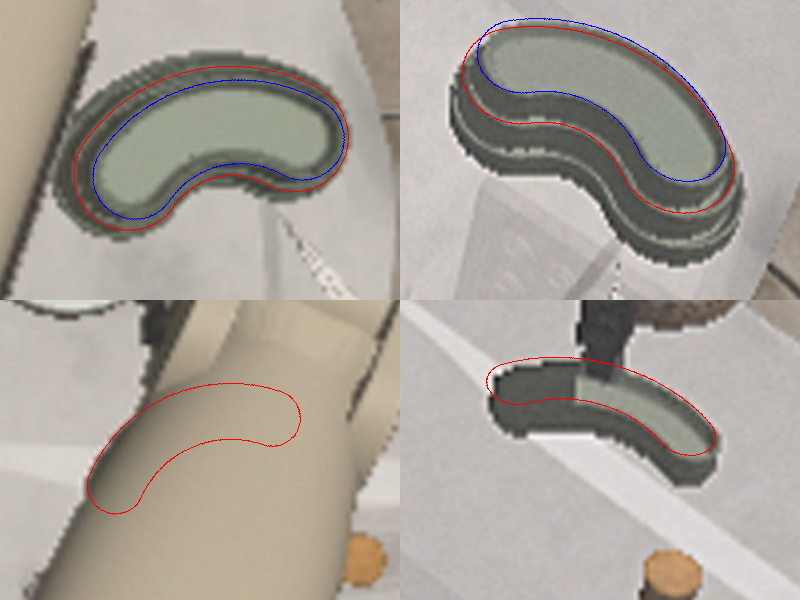

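The middle dish is nested and level, and the gripper is above the small dish. I'll narrow the opening to about 52 mm to stay clear of the lidded jar, then descend.

```bash
python3 -m jog '[0,0,0,0,0,0,0.2, 0,0,0,0,0,0,0.2, 0,0,0,0,0,0,0.2, 0,0,0,0,0,0,0.2, 0,0,-0.1,0,0,0,0.2, 0,0,-0.2,0,0,0,0.2, 0,0,-0.25,0,0,0,0.2, 0,0,-0.295,0,0,0,0.2, 0,0,-0.295,0,0,0,0.2, 0,0,-0.295,0,0,0,0.2]'; python3 -c "
from h import *
print(plane('top',[(360,117),(337,117),(383,117),(360,139)],.05).round(3))"
```

```text
clock: 18.12
tcp_pos: [0.656, -0.1946, 0.0102]
orientation: [-0.0, 0.542, 0.84, -0.0]
wrist_force: [0.7, 0.5, -0.5]
finger_gap: 0.0512
grip_force: 0.0
[[ 0.781 -0.129  0.05 ]
 [ 0.78  -0.06   0.05 ]
 [ 0.782 -0.198  0.05 ]
 [ 0.715 -0.13   0.05 ]]
```

```bash
python3 -m jog '[0,0,0.01,0,0,0,0.2, 0,0,0.01,0,0,0,-0.1, 0,0,0.01,0,0,0,-1, 0,0,0.01,0,0,0,-1, 0,0,0.01,0,0,0,-1, 0,0,0.01,0,0,0,-1, 0,0,0.01,0,0,0,-1, 0,0,0.01,0,0,0,-1, 0,0,0.01,0,0,0,-1]' 30; python3 -m jog '[0,0,0.1,0,0,0,-1, 0,0,0.25,0,0,0,-1, 0,0,0.4,0,0,0,-1, 0,0,0.55,0,0,0,-1, 0,0,0.6,0,0,0,-1, 0,0,0.6,0,0,0,-1, 0,0,0.6,0,0,0,-1]'
```

```text
clock: 18.87
tcp_pos: [0.6576, -0.1952, 0.0141]
orientation: [0.002, 0.542, 0.841, 0.0]
wrist_force: [0.1, 0.2, 6.7]
finger_gap: 0.0342
grip_force: 29.3
clock: 19.45
tcp_pos: [0.6561, -0.1947, 0.1318]
orientation: [0.0, 0.542, 0.84, 0.0]
wrist_force: [0.7, -0.5, -1.5]
finger_gap: 0.034
grip_force: 29.1
```

```bash
python3 -m jog '[-0.08,-0.055,0,0,0,-0.004,-1, -0.18,-0.125,0,0,0,-0.01,-1, -0.29,-0.2,0,0,0,-0.015,-1, -0.41,-0.285,0,0,0,-0.022,-1, -0.5315,-0.369,0,0,0,-0.028,-1]' >/dev/null; python3 -m jog '[-0.12,-0.083,0,0,0,-0.007,-1, -0.24,-0.167,0,0,0,-0.014,-1, -0.36,-0.25,0,0,0,-0.02,-1, -0.47,-0.326,0,0,0,-0.026,-1, -0.5315,-0.369,-0.06,0,0,-0.028,-1, -0.5315,-0.369,-0.14,0,0,-0.028,-1, -0.5315,-0.369,-0.14,0,0,-0.028,-1, -0.5315,-0.369,-0.14,0,0,-0.028,-1, -0.5315,-0.369,-0.14,0,0,-0.028,-1]';python3 - <<'E'
from h import *
s=env.get_state();o=s['orientation'];yaw=2*np.arctan2(o[2],o[1])-np.pi/2;print(s['tcp_pos'],yaw)
im={}
for n in("scene","top"):
    p,d=eyes.read_camera(n); im[n]=p[:,:,::-1].copy(); cv2.imwrite(f"pics/{n}7.png",im[n])
t=s['tcp_pos']; h=t[2]-.0135; q=[t[0],t[1],yaw]; Q=[.4436,-.342,.249]
rows=[]
for a,L in((q,[(.017,h+.03,(0,0,255)),(.017,h,(255,0,0))]),(Q,[(.025,.07,(0,0,255)),(.033,.05,(0,255,255))])):
    rows.append(np.hstack([crop(im[c],c,Q,.055,[]) for c in('top','scene')]))
    for i,c in enumerate(('top','scene')):
        uv=uvz(c,outline(.055,Q,.02)); A=uv.min(0)-6;B=uv.max(0)+6;k=min(400/(B-A)[0],300/(B-A)[1])
        for r,zz,col in L: cv2.polylines(rows[-1],[((uvz(c,outline(r,a,zz))-A)*k+[400*i,0]).round().astype(int)],True,col,1)
cv2.imwrite('pics/ov7.png',np.vstack(rows))
E
```

```text
clock: 20.62
tcp_pos: [0.4433, -0.3415, 0.1033]
orientation: [-0.001, 0.613, 0.79, 0.0]
wrist_force: [-0.1, 0.1, -0.9]
finger_gap: 0.0342
grip_force: 29.2
[ 0.44330516 -0.34149903  0.10334649] 0.2501727373825591
```

View pics/ov7.png

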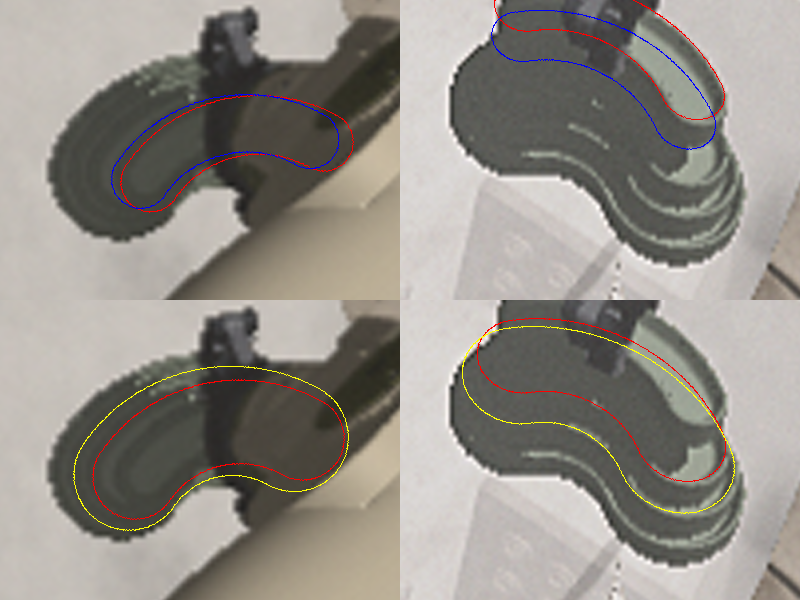

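The small dish is aligned over the stack, so I'll lower it.

```bash
python3 -m jog '[0,-0.002,-0.03,0,0,0,-1, 0,-0.002,-0.06,0,0,0,-1, 0,-0.002,-0.09,0,0,0,-1, 0,-0.002,-0.11,0,0,0,-1, 0,-0.002,-0.125,0,0,0,-1, 0,-0.002,-0.125,0,0,0,-1, 0,-0.002,-0.125,0,0,0,-1, 0,-0.002,-0.125,0,0,0,-1]'; python3 -m jog '[0,0,-0.008,0,0,0,-1, 0,0,-0.014,0,0,0,-1, 0,0,-0.02,0,0,0,-1, 0,0,-0.025,0,0,0,-1, 0,0,-0.025,0,0,0,-1, 0,0,-0.025,0,0,0,-1]'
```

```text
clock: 21.38
tcp_pos: [0.4437, -0.3428, 0.0795]
orientation: [0.0, 0.614, 0.79, 0.0]
wrist_force: [0.3, 0.3, -1.4]
finger_gap: 0.0341
grip_force: 29.2
clock: 21.88
tcp_pos: [0.4435, -0.3427, 0.0743]
orientation: [-0.0, 0.614, 0.79, 0.0]
wrist_force: [0.4, -0.1, -1.7]
finger_gap: 0.0341
grip_force: 29.2
```

Not touching yet, so I'll go down a little more.

```bash
python3 -m jog '[0,0,-0.005,0,0,0,-1, 0,0,-0.005,0,0,0,-1, 0,0,-0.008,0,0,0,-1, 0,0,-0.008,0,0,0,-1, 0,0,-0.008,0,0,0,-1]'
```

```text
clock: 22.3
tcp_pos: [0.4437, -0.3428, 0.0741]
orientation: [0.001, 0.614, 0.79, -0.0]
wrist_force: [-2.8, 1.6, 8.1]
finger_gap: 0.0341
grip_force: 29.8
```

Contact is on the floor of the well (expected about 0.074). Releasing and retreating.

```bash
python3 -m jog '[0,0,0,0,0,0,-0.1, 0,0,0,0,0,0,0.1, 0,0,0,0,0,0,0.2, 0,0,0,0,0,0,0.2, 0,0,0,0,0,0,0.2, 0,0,0.1,0,0,0,0.2, 0,0,0.25,0,0,0,0.2, 0,0,0.4,0,0,0,0.2, 0,0,0.5,0,0,0,0.5, 0,0,0.5,0,0,0,0.5]'; python3 -m jog '[-0.2,0.9,0,0,0,0,0.5, -0.2,0.9,0,0,0,0,0.5, -0.2,0.9,0,0,0,0,0.5, -0.2,0.9,0,0,0,0,0.5, -0.2,0.9,0,0,0,0,0.5, -0.2,0.9,0,0,0,0,0.5, -0.2,0.9,0,0,0,0,0.5]'; python3 - <<'E'
from h import *
im={}
for n in("scene","top"):
    p,d=eyes.read_camera(n); im[n]=p[:,:,::-1].copy(); cv2.imwrite(f"pics/{n}8.png",im[n])
q=[.4436,-.342,.249]
rows=[np.hstack([crop(im[c],c,q,.055,[(.017,.09,(255,0,0))]) for c in('top','scene')]),np.hstack([cv2.resize(im[c],(400,250)) for c in('top','scene')])]
cv2.imwrite('pics/ov8.png',np.vstack(rows))
E
```

```text
clock: 23.13
tcp_pos: [0.4456, -0.3447, 0.1776]
orientation: [0.004, 0.614, 0.79, -0.001]
wrist_force: [0.9, 0.1, -0.7]
finger_gap: 0.0643
grip_force: 0.0
clock: 23.72
tcp_pos: [0.4034, -0.1619, 0.1725]
orientation: [0.0, 0.613, 0.79, -0.0]
wrist_force: [0.6, -0.6, 0.2]
finger_gap: 0.0641
grip_force: 0.0
```

View pics/ov8.png

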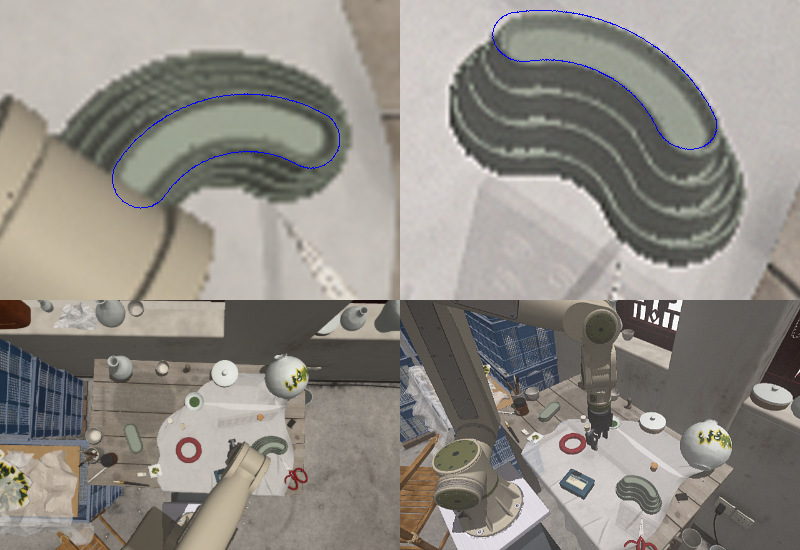

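The picture shows all four dishes stacked, level and with matching outlines. The oval dish and saucer have not moved, and the gripper is empty and clear.

```bash
python3 -c "
from workcell import env
print(env.hand_in())"
```

```text
the job is handed in; nothing more can be done
None
```

The three loose kidney dishes are stacked largest first on the base dish, level and with matching outlines; the oval dish and saucer were not touched, the gripper is empty and clear, and the job was handed in at about 24 s (no verdict was shown).

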